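# Tip the control module into its bracket and close the clamp

### The arm

A 7-joint arm with a two-finger parallel gripper is mounted at the origin on the work surface. World frame = base frame: x ahead of the robot, y to its left, z up, the work surface at z = 0. Lengths are in m, angles in rad, forces in N, time in s.
With the tool pointing down it reaches from about 0.35 to 0.9 m from the base axis. Payload 8.1 kg.
Tool frame: the origin (TCP) lies at the very end of the fingers, on their centre line; the grasp point (between the pads) lies 19 mm behind it; z points along the fingers, y is the line along which they close (so a half turn about z gives the same grasp; the last joint's range is limited). The gripper opens to 92 mm and grips with 3 to 60 N. Pads are 19 mm wide; open, the fingers measure 130 mm over their backs; the gripper's body (75 mm by 190 mm) begins 47 mm behind the grasp point.
Start: joints at [-1.413, 0.434, 0.025, 1.573, -0.012, 1.134, -0.075], TCP at [0.161, 0.604, 0.227] pointing down, gripper open.
Joint ranges: [-2.62, 2.62], [-0.44, 2.09], [-1.27, 1.32], [0.08, 2.57], [-1.32, 4.46], [0.12, 2], [-2.74, 2.74]. Speed limits (rad/s): [2.22, 2.22, 3.01, 3.01, 3.14, 3.14, 3.14].

### API

Orientations are given as a rotation vector (axis times angle).
In Python, from cell import observe, get_image, sign_off, find_in, trace, place_of gives the robot as it stands. The module is installed in compiled form; this text tells all that it offers.
- The arm moves only by the shell command python3 -m handwheel 'ROWS' [OPENING] [FORCE]. ROWS is JSON, a list of rows, each a list of 6 numbers: the shift along the tool's x, y, z each as a share of 0.02 m, from -1 to 1, then the turn, a rotation vector about the tool's x, y, z each as a share of 4 degrees, from -1 to 1. A call has 1 to 8 rows; each row shifts and turns the commanded pose from where the row before left it, along the tool's axes as they then stand; what a row does not reach is not made up. A row lasts 1/12 s, in which the tool goes at most 41.7 mm and 7.16 degrees, less where a joint would pass 70% of its speed; a pose out of reach is approached as far as the arm can. A call with a number of a shift or a turn outside -1 to 1 is refused whole. A call with a gripper value outside its range is refused whole. OPENING is the opening, from 0 (shut) to 1 (fully open), set as the call begins (- or left out, the last holds). The fingers move at their own pace and stop on an object; FORCE is the grip in N (left out, the last holds). Time passes only in rows, so rows that do not move let the fingers close. It gives the time, the measured TCP pose, the force, the opening and the grip force at its end, in the units of the state.
- observe(): the state, without advancing time (a new reading comes with each control period).
- get_image(name): name is "scene" or "top" or "wrist"; returns a dict with "image" (384x512x3 uint8, red, green, blue), "fx", "fy", "cx", "cy" (pixels), "position" and "orientation" of the camera in the world. Camera axes: x right, y down, z forward; pixel columns grow to the right and rows downward; lengths in m; the calibration is good to about 2 mm. A picture is of the moment at which its call begins. There is no depth.
- sign_off(): hands the job in; it is judged then, once.
Trained networks look in the newest picture that a camera, given by its name, has taken for a name from the list of things; names that differ only in an ending like _2 or _b are one class to them, and where a whole thing is asked for, a point or a joint stands for the part that bears it (a point fixed in the world has none). Each returns a list of dicts, best first, with "score" (0 to 1); they miss things now and then, are a little off and sometimes report something else, mostly with a low value. They report only what shows in the picture. A call takes as long as a camera call. They do not tell look-alikes from the thing itself.
- find_in(label, camera): "rect" ([centre column, centre row, width, height] as shares, 0 to 1, of the picture: columns of its width, rows of its height, round what is visible of it).
- trace(label, camera): "region" (384x512 bool, what is visible of it) and "rect" ([centre column, centre row, width, height] as shares, 0 to 1, of the picture: columns of its width, rows of its height, round what is visible of it).
- place_of(label, camera): "point" ([column, row] as shares, 0 to 1, of the picture: columns of its width, rows of its height: a listed point, or the origin of a listed thing).
The state is a dict: "clock": time; "joints": joint angles; "dq": joint speeds; "joint_efforts": joint torques, N m; "position": TCP position; "ee_rot": TCP orientation; "force": force on the tool from outside, world axes, zero at the start; "ft_torque": the same for the moment, N m; "width": opening from 0.0 (shut) to 1.0 (fully open); "gripper_force": force on a finger pad.
Only numpy, scipy, OpenCV 4.12 (cv2) and the standard library are available. Lean on these libraries where they do the work, as an engineer would, in place of code of your own. Each camera call takes 0.05 s, during which the arm holds its last target. There are 200 camera calls.

### The job

In the stripped car, tip the standing black control module over, away from the robot towards the bracket's far stop, so that it lies flat on its bracket with the yellow label up, and push it along the plate until its leading edge is flush against that stop. Then push the red clamp arm over and fully down across it. Only push with the fingers: never lift the module, and leave the other things where they are.

Things in the scene. Friction and masses are not known exactly. Their poses are not given: they have to be found in the camera images.
- bracket: Fixed aluminium bracket. Origin on the table at its working centre; x points from the open end to the stop. Plate 4 mm thick, x -115..85, y -85..95 mm. Stop wall at the +x end: inner face at x = 75 mm, 130 mm wide, top at z 26 mm. No side walls. At y = 77..93 mm two hinge cheeks (x 13..21 and 49..57 mm, top at z 50 mm) carry the clamp arm.
- stop_face (a point): Centre of the stop wall's inner face (bracket x 75, y 0, z 19 mm); axes as the bracket's.
- module: Loose black control module, a 30 x 100 x 80 mm block (own x, y, z), 0.2 to 0.4 kg, at first standing on its long narrow edge on the plate near the open end, own axes within 0.12 rad of the bracket's. Origin at the centre of the face it first stands on. The yellow label is on its own -x face (towards the robot). Pushed there near the top, it tips over and falls towards the stop.
- module_center (a point): Centre of the module block (own 0, 0, 40 mm); axes as the module's.
- module_nose (a point): Centre of the module's 30 x 100 mm face that is on top at first and must end against the stop (own 0, 0, 80 mm); axes as the module's. Once tipped, the module lies 30 mm high with own -x up and own z towards the stop, usually 10 to 60 mm short of it.
- clamp (a joint): Angle of the red clamp arm, rad: 0 = fully down (level, lying over the module with about 2 mm to spare, against its own end stop), 1.57 = upright, 2.1 = leaning outward to the limit. It starts open, upright or leaning outward (bracket +y). Stiff hinge: it stays where it is left, and about 1 N at its tip moves it.
- clamp_hinge (a point): The clamp arm's hinge axis, parallel to the bracket's x (bracket x 35, y 85, z 39 mm); axes as the bracket's.
- clamp_tip (a point): Free end of the clamp arm, 115 mm from the hinge axis on the arm's centre line. The arm is a flat bar 24 mm wide (bracket x) and 6 mm thick; when closed it points along the bracket's -y.
- screwdriver: Red-handled screwdriver lying beside the bracket, along own x. Leave alone.
- wrench: Steel spanner lying beyond the stop, along own x. Leave alone.
- can: Standing spray can with a green label, 66 mm across, 160 mm tall, origin under its centre. Leave alone.
- jar: Standing jar with a blue cap, 64 mm across, 80 mm tall, origin under its centre. Leave alone.
- tape: Black ring (roll core), 90 mm across, 24 mm high, origin under its centre. Leave alone.
- phone: Grey phone with a black screen lying flat, 75 x 155 x 9 mm, origin under its centre. Leave alone.
- cutters: Side cutters with blue handles lying flat, about 145 mm long along own x, 12 mm high, origin under the pivot. Leave alone.
Things that resemble listed ones, but are neither listed nor needed, are in the scene too. What is shaped like the module but blue or orange is not meant.

How it is judged:
On the way, in this order (a step that is already met when the one before it is completed fails the run):
1. the module lies flat, label up, with its leading edge flush against the stop (angle between module's own x axis and vertical above 3.02 rad and x of module_nose in the frame of bracket between 0.07 and 0.08 m and y of module_center in the frame of bracket between -0.03 and 0.03 m and angle between the z axis of module and the x axis of bracket, either way round below 0.07 rad and height (world z) of module_center below 0.024 m), for 0.2 s.
2. the clamp arm is pushed fully down over it (all of step 1 and value of joint clamp below 0.06 rad), for 0.2 s.
At the end, for the whole second after the job is handed in: The module lies flat on the plate, label up (within 0.12 rad), at rest, nose within 5 mm of the stop, square to it within 0.07 rad and within 30 mm of the bracket's centre line; the clamp arm is down (under 0.06 rad) (all of step 2 and linear speed of module below 0.02 m/s); the robot touches nothing.
It fails at once if the module is lifted off the plate (height (world z) of module_center above 0.06 m or (angle between module's own x axis and vertical above 2.9 rad and height (world z) of module_center above 0.036 m)).
It fails at once if one of the tools or other things is moved by over 25 mm (distance of any of screwdriver, wrench, can, jar, tape, phone, cutters from where it was at the start of the episode above 0.025 m).
It fails at once if the can or jar is knocked over (angle between any of can, jar's own z axis and vertical above 0.4 rad).
It also fails if it takes over 51 s, if anything falls off the work surface, if the arm or the gripper's body presses on something with over 40 N, if the wrist force passes 120 N, or if a joint passes its speed limit or range.

## Working session

There is one attempt and no reset: what is moved stays moved. The work goes in short steps, Python scripts to look and compute and a shell command to move; the robot and the scene stay as the last step left them, time stands still between calls to the robot, and variables do not carry over. Pictures are saved under pics/ and viewed, at most 10 in all, crops included, and the job is handed in when it is done.

```bash
mkdir -p pics
cat > h.py <<'E'
import numpy as np, cv2
from scipy.spatial.transform import Rotation as R
from cell import *
def ray(c,u,v):
    o=c["orientation"]; M=R.from_rotvec(o).as_matrix() if np.shape(o)==(3,) else (np.array(o) if np.shape(o)==(3,3) else R.from_quat(o).as_matrix())
    d=M@np.array([(u-c["cx"])/c["fx"],(v-c["cy"])/c["fy"],1]); return np.array(c["position"]),d
def at_z(c,u,v,z):
    p,d=ray(c,u,v); return p+d*(z-p[2])/d[2]
def tri(rs):
    A=np.zeros((3,3));b=np.zeros(3)
    for p,d in rs:
        d=d/np.linalg.norm(d);P=np.eye(3)-np.outer(d,d);A+=P;b+=P@p
    return np.linalg.solve(A,b)
def save(c,n): cv2.imwrite(n,cv2.cvtColor(c["image"],cv2.COLOR_RGB2BGR))
E
python3 - <<'E'
from h import *
s=observe(); print(s)
C={n:get_image(n) for n in("scene","top")}
for n,c in C.items(): save(c,f"pics/{n}0.png"); print(n,c["position"],c["orientation"],c["fx"])
for l in["bracket","stop_face","module","module_center","module_nose","clamp_hinge","clamp_tip"]:
    for n in C:
        r=place_of(l,n)[:3]; print(l,n,[(round(q["score"],2),round(q["point"][0]*512,1),round(q["point"][1]*384,1)) for q in r])
for l in["bracket","module","can","jar","screwdriver","wrench","tape","phone","cutters"]:
    r=place_of(l,"top")[:2]
    print(l,[(round(q["score"],2),at_z(C["top"],q["point"][0]*512,q["point"][1]*384,0).round(3)[:2]) for q in r])
E
```

```text
{'clock': 0.0, 'joints': array([-1.41258893,  0.43521846,  0.02491531,  1.57408835, -0.0115925 ,
        1.13400048, -0.0751103 ]), 'dq': array([ 6.61799749e-04,  6.22541787e-05, -2.41732637e-03, -3.55589034e-04,
        3.02992905e-04, -2.89765388e-03, -6.95890684e-05]), 'joint_efforts': array([ 1.67068833e-04, -6.67840648e+01,  9.85529758e-01, -3.14462328e+01,
       -6.03647414e-02,  4.28005157e-02,  1.84275282e-04]), 'position': array([0.16105649, 0.60336379, 0.2259505 ]), 'ee_rot': array([-4.08542934e-01, -3.11483406e+00,  2.46312135e-03]), 'force': array([-0.04111988,  0.0938369 , -0.46811087]), 'ft_torque': array([-0.00483887,  0.02542956, -0.02329656]), 'gripper_force': 0.0, 'width': 0.9994187694367704}
scene [ 1.09569762 -0.86223929  1.12615626] [-2.28123888 -0.69536943  0.28666317] 451.97593598753775
top [0.39628476 0.02230432 1.24882672] [-2.18493742  2.17403886 -0.10656006] 373.0468383714956
bracket scene [(0.83, 272.6, 212.0), (0.4, 302.3, 168.2)]
bracket top [(0.97, 262.1, 169.7)]
stop_face scene [(0.85, 285.9, 218.1)]
stop_face top [(0.75, 274.3, 153.5)]
module scene [
[... 379 characters left out ...]
58, 208.7, 171.2)]
module_nose top [(0.93, 257.0, 190.7), (0.82, 222.8, 244.0), (0.8, 264.3, 246.9)]
clamp_hinge scene [(0.86, 292.1, 196.6), (0.18, 287.0, 222.3)]
clamp_hinge top [(0.78, 242.5, 155.3)]
clamp_tip scene [(0.56, 303.2, 168.3)]
clamp_tip top [(0.45, 233.5, 142.7)]
bracket [(0.97, array([0.594, 0.01 ]))]
module [(0.9, array([0.514, 0.016])), (0.87, array([ 0.351, -0.004]))]
can [(0.73, array([0.546, 0.476]))]
jar [(0.74, array([ 0.608, -0.461]))]
screwdriver [(0.78, array([ 0.557, -0.177]))]
wrench [(0.64, array([ 0.74 , -0.065]))]
tape [(0.66, array([ 0.384, -0.446])), (0.62, array([ 0.731, -0.058]))]
phone [(0.68, array([0.267, 0.392]))]
cutters [(0.76, array([0.67 , 0.384]))]
```

```bash
python3 -c "
import cv2,numpy as np
a=cv2.imread('pics/scene0.png');b=cv2.imread('pics/top0.png')
cv2.imwrite('pics/s0.png',cv2.resize(a,(800,600)));cv2.imwrite('pics/t0.png',cv2.resize(b,(800,600)))"
```

```text
(no output)
```

View pics/s0.png

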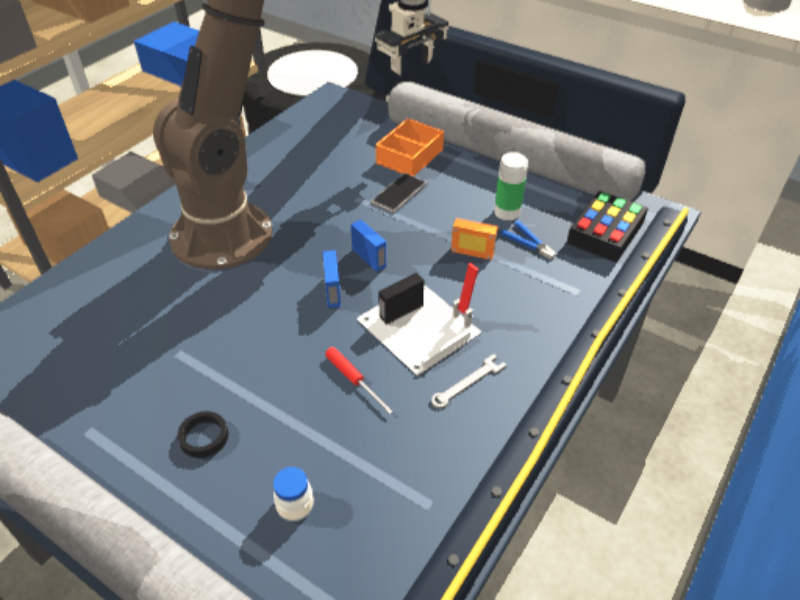

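View pics/t0.png

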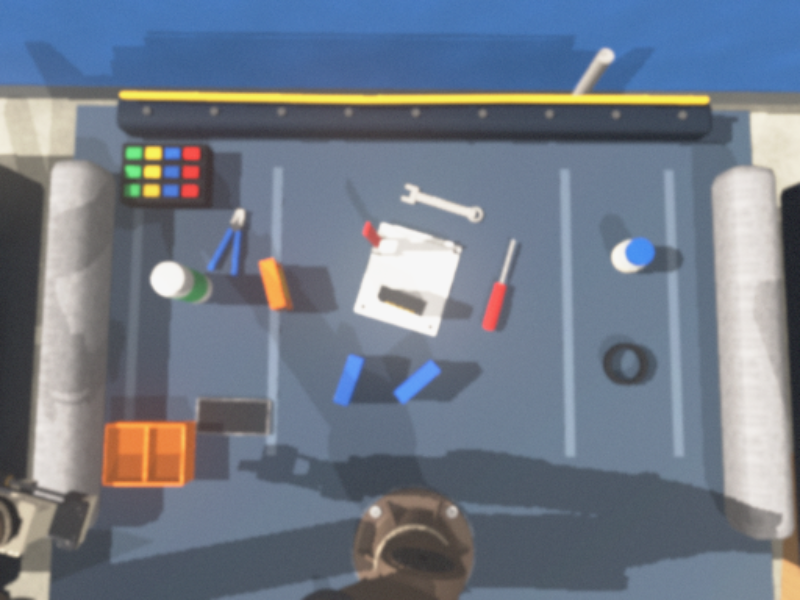

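The scene picture shows the black module standing at (400,298), the red clamp leaning at (467,290), and blue and orange look-alikes. In the top picture the module is at (402,299), with the bracket plate corners at about (385,224), (463,246), (435,335) and (356,310). Next I fit the bracket, module and clamp poses to both views.

```bash
cat > fit.py <<'E'
from h import *
from scipy.optimize import least_squares
def proj(c,P):
    o=np.array(c["orientation"]); M=R.from_rotvec(o).as_matrix()
    q=(np.atleast_2d(P)-c["position"])@M; return np.c_[c["fx"]*q[:,0]/q[:,2]+c["cx"],c["fy"]*q[:,1]/q[:,2]+c["cy"]]
def T(p,L): x,y,a=p; L=np.atleast_2d(L); return np.c_[x+np.cos(a)*L[:,0]-np.sin(a)*L[:,1],y+np.sin(a)*L[:,0]+np.cos(a)*L[:,1],L[:,2]]
def best(l,n,near=None,rad=25):
    r=[(q["score"],np.array(q["point"])*[512,384]) for q in place_of(l,n)]
    if near is not None: r=[q for q in r if np.linalg.norm(q[1]-near)<rad]
    return r[0][1] if r else None
E
python3 - <<'E'
from fit import *
import json
C={n:get_image(n) for n in("scene","top")}
ob=[]
for l,L in[("bracket",[0,0,0]),("stop_face",[.075,0,.019]),("clamp_hinge",[.035,.085,.039])]:
    for n in C:
        b=best(l,n)
        if b is not None: ob.append((n,L,b,l))
# plate corners from top: bright low-saturation blob
im=C["top"]["image"]; hsv=cv2.cvtColor(im,cv2.COLOR_RGB2HSV)
m=((hsv[...,2]>150)&(hsv[...,1]<60)).astype(np.uint8); m[:, :215]=0;m[:,305:]=0;m[:135]=0;m[220:]=0
m=cv2.morphologyEx(m,cv2.MORPH_CLOSE,np.ones((9,9)))
cn=max(cv2.findContours(m,0,2)[0],key=cv2.contourArea); rect=cv2.minAreaRect(cn); bp=cv2.boxPoints(rect); print("plate box",rect,bp.tolist())
f=lambda p:np.concatenate([(proj(C[n],T(p,L))[0]-b) for n,L,b,_ in ob])
s=least_squares(f,[.59,.01,-.25],loss="soft_l1"); P=s.x; print("bracket",P.round(4)); 
for o,r in zip(ob,s.fun.reshape(-1,2)): print(o[3],o[0],r.round(1))
cor=[[.085,.095,.004],[.085,-.085,.004],[-.115,-.085,.004],[-.115,.095,.004]]
print("corner proj",proj(C["top"],T(P,cor)).round(1).tolist())
tr=[q for q in trace("bracket","top")][:1]
# module: silhouettes via dark pixels near
ob2=[]
for l,L in[("module",[0,0,.004]),("module_center",[0,0,.044]),("module_nose",[0,0,.084])]:
    for n,near in(("scene",(257,187)),("top",(257,192))):
        b=best(l,n,near,18)
        if b is not None: ob2.append((n,L,b,l))
g=lambda p:np.concatenate([(proj(C[n],T(p,L))[0]-b) for n,L,b,_ in ob2])
q=least_squares(g,[.52,.01,P[2]],loss="soft_l1"); print("module",q.x.round(4))
for o,r in zip(ob2,q.fun.reshape(-1,2)): print(o[3],o[0],o[2].round(1),r.round(1))
a=[ray(C[n],*best("clamp_tip",n)) for n in C]; t=tri(a)
d=t-T(P,[.035,.085,.039])[0]; ca,sa=np.cos(P[2]),np.sin(P[2]); y=-sa*d[0]+ca*d[1]
print("tip",t.round(3),"in bracket d",(ca*d[0]+sa*d[1]).round(3),y.round(3),d[2].round(3),"ang",np.arctan2(d[2],-y))
S=observe(); print(R.from_rotvec(S["ee_rot"]).as_matrix().round(3).tolist())
json.dump(P.tolist(),open("b.json","w"))
for n,sl in(("scene",(140,250,210,340)),("top",(130,225,215,310))):
    pc=proj(C[n],T(P,cor)); im=cv2.cvtColor(C[n]["image"],cv2.COLOR_RGB2BGR).copy()
    k=4; big=cv2.resize(im[sl[0]:sl[1],sl[2]:sl[3]],None,fx=k,fy=k,interpolation=2)
    for w in(pc,):cv2.polylines(big,[((w-[sl[2],sl[0]])*k).astype(int)],True,(0,255,0),1)
    bx=[[sx*.015,sy*.05,z] for z in(.004,.084) for sx,sy in((1,1),(1,-1),(-1,-1),(-1,1))]
    w=proj(C[n],T([*q.x[:2],P[2]],bx)); 
    for h in(w[:4],w[4:]):cv2.polylines(big,[((h-[sl[2],sl[0]])*k).astype(int)],True,(255,0,255),1)
    cv2.imwrite(f"pics/fit_{n}.png",big); globals()[n]=big
h=max(scene.shape[0],top.shape[0]); W=np.zeros((h,scene.shape[1]+top.shape[1],3),np.uint8); W[:scene.shape[0],:scene.shape[1]]=scene; W[:top.shape[0],scene.shape[1]:]=top
cv2.imwrite("pics/fit.png",cv2.resize(W,(800,int(h*800/W.shape[1]))))
E
```

```text
plate box ((259.4999694824219, 176.99996948242188), (83.99998474121094, 88.99998474121094), 90.0) [[214.99996948242188, 134.99996948242188], [303.9999694824219, 134.99996948242188], [303.9999694824219, 218.99996948242188], [214.99996948242188, 218.99996948242188]]
bracket [ 0.5745  0.0063 -0.3535]
bracket scene [-0.   2.1]
bracket top [0.5 1.3]
stop_face scene [-2.7 -2.8]
stop_face top [-1.1 -1.3]
clamp_hinge scene [-0.1  3.8]
clamp_hinge top [-1.4 -0.8]
corner proj [[245.7, 142.2], [295.5, 160.7], [275.0, 216.1], [224.5, 197.2]]
module [ 0.5129  0.0261 -0.3535]
module scene [258.5 200.1] [-1.6 -0.9]
module top [261.  193.5] [-3.8 -0. ]
module_center scene [258.4 191.6] [-1.4 -0.7]
module_center top [257.1 193.4] [ 0.1 -1.1]
module_nose scene [256.7 182.7] [ 0.3 -0.3]
module_nose top [253.8 192.9] [ 3.3 -1.8]
tip [0.641 0.096 0.154] in bracket d -0.004 0.023 0.115 ang 1.7645612393056098
[[-0.966, 0.258, 0.0], [0.258, 0.966, 0.0], [-0.0, 0.0, -1.0]]
```

View pics/fit.png

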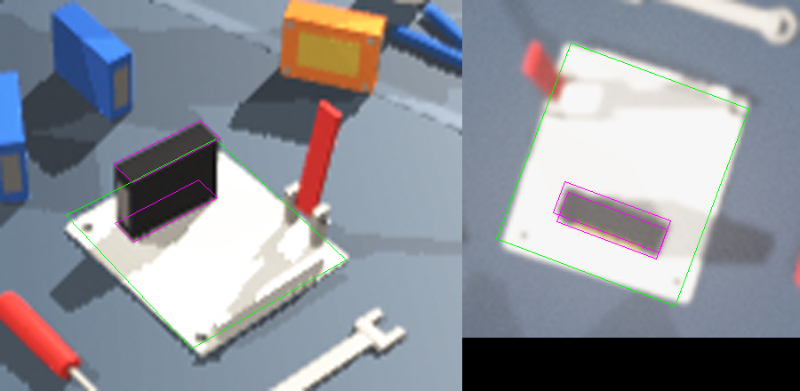

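The overlay shows the module box fitting well. The bracket yaw is slightly off: the true near-right plate corner is at about (688,302) and the scene-left one at (67,228). I'll refine the bracket with the corners and the module with its silhouette.

```bash
cat >> fit.py <<'E'
def box(z0,z1,hx=.015,hy=.05): return [[sx*hx,sy*hy,z] for z in(z0,z1) for sx in(-1,1) for sy in(-1,1)]
def sil(C,label,near,L,p0):
    from scipy.optimize import minimize
    M={}
    for n in C:
        for q in trace(label,n):
            r=np.array(q["rect"][:2])*[512,384]
            if np.linalg.norm(r-near[n])<18: M[n]=cv2.resize(q["region"].astype(np.uint8),None,fx=4,fy=4,interpolation=0)>0; break
    def cost(p):
        s=0
        for n,m in M.items():
            h=cv2.convexHull(((proj(C[n],T(p,L))+.5)*4).astype(np.int32)); k=np.zeros(m.shape,np.uint8); cv2.fillConvexPoly(k,h,1); k=k>0
            s-=(k&m).sum()/(k|m).sum()
        return s/len(M)
    p0=np.array(p0); sx=np.vstack([p0]+[p0+d for d in np.diag([.012,.012,.1])])
    r=minimize(cost,p0,method="Nelder-Mead",options=dict(initial_simplex=sx,xatol=1e-4,fatol=1e-4)); return r.x,-r.fun,list(M)
E
python3 - <<'E'
from fit import *
import json
C={n:get_image(n) for n in("scene","top")}
k=3.556
ob=[("top",[-.115,.095,.004],(225.4,196.6)),("top",[-.115,-.085,.004],(278.5,214.9)),("scene",[-.115,-.085,.004],(210+67/k,140+228/k)),("scene",[.085,-.085,.004],(210+198/k,140+355/k)),("scene",[.085,.095,.004],(210+347/k,140+262/k))]
for l,L in[("bracket",[0,0,0]),("stop_face",[.075,0,.019]),("clamp_hinge",[.035,.085,.039])]:
    for n in C: ob.append((n,L,best(l,n)))
f=lambda p:np.concatenate([(proj(C[n],T(p,L))[0]-b) for n,L,b in ob])
s=least_squares(f,[.59,.01,-.25],loss="soft_l1"); P=s.x; print("bracket",P.round(4)); print(s.fun.reshape(-1,2).round(1).tolist())
json.dump(P.tolist(),open("b.json","w"))
m,iou,v=sil(C,"module",{"scene":(257,190),"top":(257,192)},box(.004,.084),[.513,.02,P[2]]); print("module",m.round(4),iou,v)
ca,sa=np.cos(P[2]),np.sin(P[2]); d=m[:2]-P[:2]; print("module in bracket",(ca*d[0]+sa*d[1]).round(4),(-sa*d[0]+ca*d[1]).round(4),(m[2]-P[2]).round(3))
E
```

```text
Traceback (most recent call last):
TypeError: unsupported operand type(s) for -: 'float' and 'NoneType'
```

```bash
cat > m1.py <<'E'
from fit import *
import json
C={n:get_image(n) for n in("scene","top")}
k=3.556
ob=[("top",[-.115,.095,.004],(225.4,196.6)),("top",[-.115,-.085,.004],(278.5,214.9)),("scene",[-.115,-.085,.004],(210+67/k,140+228/k)),("scene",[.085,-.085,.004],(210+198/k,140+355/k)),("scene",[.085,.095,.004],(210+347/k,140+262/k))]
for l,L in[("bracket",[0,0,0]),("stop_face",[.075,0,.019]),("clamp_hinge",[.035,.085,.039])]:
    for n in C:
        b=best(l,n)
        if b is not None: ob.append((n,L,b))
f=lambda p:np.concatenate([(proj(C[n],T(p,L))[0]-b) for n,L,b in ob])
s=least_squares(f,[.59,.01,-.25],loss="soft_l1"); P=s.x; print("bracket",P.round(4)); print(s.fun.reshape(-1,2).round(1).tolist())
json.dump(P.tolist(),open("b.json","w"))
m,iou,v=sil(C,"module",{"scene":(257,190),"top":(257,192)},box(.004,.084),[.513,.02,P[2]]); print("module",m.round(4),iou,v)
ca,sa=np.cos(P[2]),np.sin(P[2]); d=m[:2]-P[:2]; print("module in bracket",(ca*d[0]+sa*d[1]).round(4),(-sa*d[0]+ca*d[1]).round(4),(m[2]-P[2]).round(3))
E
python3 m1.py
python3 -m handwheel '[[-0.5,-0.5,0,0,0,0],[-0.9,-1,0,0,0,0],[-0.9,-1,0,0,0,0],[-0.9,-1,0,0,0,0],[-0.9,-1,0,0,0,0],[-0.9,-1,0,0,0,0],[-0.9,-1,0,0,0,0],[-0.9,-1,0,0,0,0]]' 0.4
```

```text
bracket [ 0.5789  0.0039 -0.3009]
[[1.1, 1.3], [-0.7, -0.8], [-0.2, -0.9], [1.0, -0.4], [0.5, -1.0], [-2.3, 1.9], [-0.3, 1.2], [-1.1, 1.1], [-2.3, 0.6], [3.2, 1.8], [1.0, -1.6]]
module [ 0.5128  0.0262 -0.359 ] 0.8996838607339328 ['scene', 'top']
module in bracket -0.0697 0.0017 -0.058
clock: 3.67
position: [0.2544, 0.4227, 0.2269]
ee_rot: [0.409, 3.115, 0.001]
force: [0.1, 0.1, 0.1]
width: 0.466
gripper_force: 0.0
```

```bash
python3 -m handwheel '[[-0.87,-0.96,0,0,0,0],[-0.87,-0.96,0,0,0,0],[-0.87,-0.96,0,0,0,0],[-0.87,-0.96,0,0,0,0],[-0.87,-0.96,0,0,0,0],[-0.87,-0.96,0,0,0,0],[-0.87,-0.96,0,0,0,0],[-0.87,-0.96,0,0,0,0]]' >/dev/null
python3 -m handwheel '[[-0.87,-0.96,0,0,0,0],[-0.87,-0.96,0,0,0,0],[-0.87,-0.96,0,0,0,0],[-0.87,-0.96,0,0,0,0],[-0.87,-0.96,0,0,0,0],[-0.87,-0.96,0,0,0,0],[-0.87,-0.96,0,0,0,0],[-0.87,-0.96,0,0,0,0]]' >/dev/null
python3 -m handwheel '[[-0.87,-0.96,0,0,0,0],[0,0,0.5,0,0,0.57],[0,0,1,0,0,0],[0,0,1,0,0,0],[0,0,1,0,0,0],[0,0,0.5,0,0,0],[0,0,0,0,0,0]]'
```

```text
clock: 5.58
position: [0.4541, 0.032, 0.145]
ee_rot: [-0.47, -3.103, 0.002]
force: [-0.3, -0.6, 0.2]
width: 0.397
gripper_force: 0.0
```

```bash
python3 -m handwheel '[[0,0,0.8,0,0,0],[0,0,1,0,0,0],[0,0,1,0,0,0],[0,0,0.9,0,0,0],[0,0,0,0,0,0]]'
python3 - <<'E'
from fit import *
a=get_image("scene")["image"][120:250,190:340];b=get_image("wrist")["image"]
a=cv2.resize(a,(440,384),interpolation=cv2.INTER_CUBIC); b=cv2.resize(b,(360,270))
W=np.zeros((384,800,3),np.uint8);W[:,:440]=a;W[:270,440:]=b;save({"image":W},"pics/pre.png")
E
```

```text
clock: 6.0
position: [0.4543, 0.0322, 0.0711]
ee_rot: [-0.47, -3.103, 0.002]
force: [-1.0, -0.4, 0.3]
width: 0.404
gripper_force: 0.0
```

View pics/pre.png

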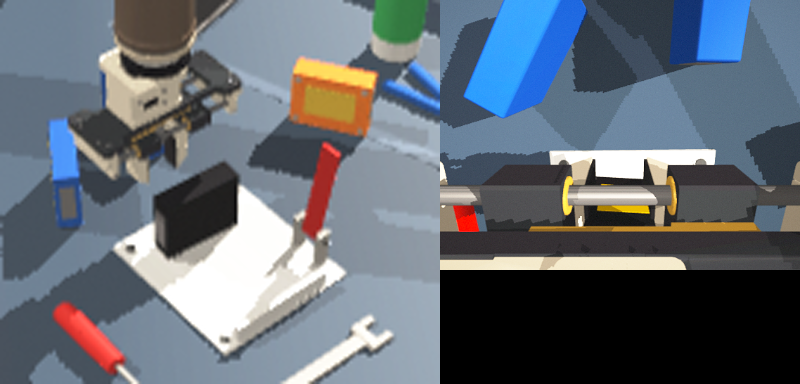

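The gripper is behind the module at crop (165,130), with the module's label facing the fingers. Now tipping it, slowly.

```bash
python3 -m handwheel '[[-0.5,0,0,0,0,0],[-0.5,0,0,0,0,0],[-0.3,0,0,0,0,0],[-0.25,0,0,0,0,0],[-0.25,0,0,0,0,0],[-0.25,0,0,0,0,0],[-0.25,0,0,0,0,0],[-0.25,0,0,0,0,0]]'
python3 -m handwheel '[[-0.25,0,0,0,0,0],[-0.25,0,0,0,0,0],[-0.25,0,0,0,0,0]]'
```

```text
clock: 6.77
position: [0.5047, 0.017, 0.0727]
ee_rot: [0.47, 3.106, -0.0]
force: [-0.1, -0.3, -1.2]
width: 0.399
gripper_force: 0.0
clock: 7.02
position: [0.519, 0.0125, 0.0727]
ee_rot: [-0.47, -3.106, 0.0]
force: [1.0, 0.2, 0.3]
width: 0.4
gripper_force: 0.0
```

Run:
```python
from fit import *
a=get_image("scene")["image"][120:250,190:340]
save({"image":cv2.resize(a,(600,520),interpolation=cv2.INTER_CUBIC)},"pics/tip.png"); print(observe()["force"])
```

```text
[ 1.58789489 -0.077079   -0.0270862 ]
```

View pics/tip.png

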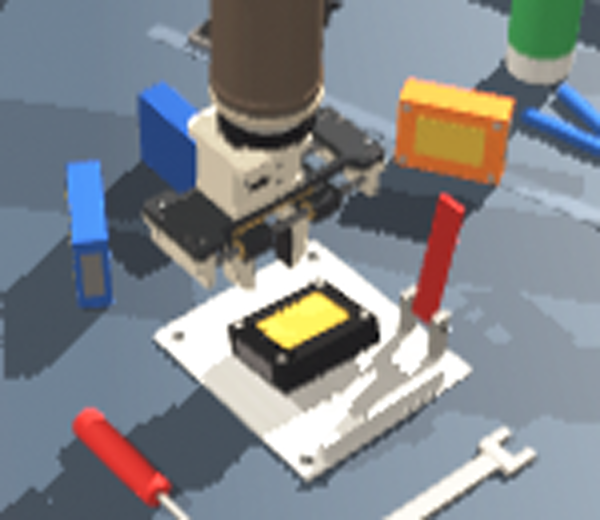

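The module is now lying flat, label up, in the middle of the plate (crop 303,338). I'll back off 35 mm, then fit its pose.

```bash
python3 -m handwheel '[[0.6,0,0,0,0,0],[1,0,0,0,0,0],[0.4,0,0,0,0,0]]'
cat > m2.py <<'E'
from fit import *
import json
P=np.array(json.load(open("b.json")))
C={n:get_image(n) for n in("scene","top")}
g=T(P,[.02,0,.019])
m,iou,v=sil(C,"module",{n:proj(C[n],g)[0] for n in C},box(.004,.034,.04,.05),[g[0,0],g[0,1],P[2]])
ca,sa=np.cos(P[2]),np.sin(P[2]); d=m[:2]-P[:2]; bx=ca*d[0]+sa*d[1]
print("module",m.round(4),iou,v,"in bracket",bx.round(4),(-sa*d[0]+ca*d[1]).round(4),(m[2]-P[2]).round(3),"nose",bx+.04,"tail",bx-.04)
t=observe(); d=t["position"][:2]-P[:2]; print("tcp in bracket",(ca*d[0]+sa*d[1]).round(4),(-sa*d[0]+ca*d[1]).round(4),t["position"][2],t["clock"])
E
python3 m2.py
```

```text
clock: 7.32
position: [0.4781, 0.0249, 0.0723]
ee_rot: [-0.47, -3.104, 0.0]
force: [-0.3, 0.3, -0.5]
width: 0.398
gripper_force: 0.0
module [ 0.5668  0.0042 -0.3725] 0.5439095765011043 ['scene', 'top'] in bracket -0.0116 -0.0033 -0.072 nose 0.028363272935137674 tail -0.05163672706486233
tcp in bracket -0.0994 -0.0093 0.07302765655212964 7.5167
```

```bash
python3 -m handwheel '[[0,0,0.6,0,0,0],[0,0,1,0,0,0],[0,0,0.9,0,0,0],[0,0,0.55,0,0,0],[0,0,0,0,0,0]]' 
python3 -m handwheel '[[-0.6,0,0,0,0,0],[-0.6,0,0,0,0,0],[-0.4,0,0,0,0,0],[-0.3,0,0,0,0,0],[-0.3,0,0,0,0,0],[-0.3,0,0,0,0,0],[-0.3,0,0,0,0,0],[-0.3,0,0,0,0,0]]'
python3 m2.py
```

```text
clock: 7.93
position: [0.4802, 0.024, 0.01]
ee_rot: [-0.471, -3.104, 0.002]
force: [-0.2, 0.4, 0.2]
width: 0.402
gripper_force: 0.0
clock: 8.6
position: [0.5395, 0.0064, 0.0118]
ee_rot: [-0.47, -3.105, -0.0]
force: [-4.9, 1.9, 3.2]
width: 0.401
gripper_force: 2.1
module [ 0.5906 -0.0014 -0.303 ] 0.9453887315077116 ['scene'] in bracket 0.0127 -0.0017 -0.002 nose 0.052735162667537 tail -0.027264837332463
tcp in bracket -0.0374 -0.0095 0.01183039047344412 8.8
```

```bash
python3 -m handwheel '[[-0.3,0,0,0,0,0],[-0.3,0,0,0,0,0],[-0.2,0,0,0,0,0],[-0.1,0,0,0,0,0],[-0.1,0,0,0,0,0],[0,0,0,0,0,0]]'
python3 -m handwheel '[[-0.1,0,0,0,0,0],[0,0,0,0,0,0]]'
```

```text
clock: 9.3
position: [0.559, 0.0001, 0.0117]
ee_rot: [0.471, 3.106, -0.0]
force: [-0.5, -0.2, -0.8]
width: 0.399
gripper_force: 0.4
clock: 9.47
position: [0.559, 0.0, 0.0115]
ee_rot: [-0.47, -3.103, -0.0]
force: [-5.8, 1.5, 4.5]
width: 0.404
gripper_force: 3.4
```

```bash
python3 -m handwheel '[[-0.1,0,0,0,0,0],[0,0,0,0,0,0]]'; python3 -m handwheel '[[-0.1,0,0,0,0,0],[0,0,0,0,0,0]]'; python3 m2.py
```

```text
clock: 9.63
position: [0.559, -0.0, 0.0113]
ee_rot: [-0.468, -3.1, -0.001]
force: [-12.1, 2.8, 9.8]
width: 0.398
gripper_force: 6.3
clock: 9.8
position: [0.559, -0.0001, 0.011]
ee_rot: [-0.467, -3.097, -0.001]
force: [-18.4, 4.7, 14.2]
width: 0.399
gripper_force: 9.2
module [ 0.6055 -0.0058 -0.2628] 0.8394831075821267 ['scene'] in bracket 0.0283 -0.0014 0.038 nose 0.06826363759194773 tail -0.011736362408052273
tcp in bracket -0.0178 -0.0098 0.011017733858928982 10.0
```

Hard contact (18 N with no further travel), so the nose is against the stop. I'll back off, rise and check.

```bash
python3 -m handwheel '[[0.4,0,0,0,0,0],[1,0,0,0,0,0],[1,0,0,0,0,0],[0.6,0,-1,0,0,0],[0,0,-1,0,0,0],[0,0,-1,0,0,0],[0,0,-1,0,0,0],[0,0,-1,0,0,0]]' 0
python3 -m handwheel '[[0,0,-1,0,0,0],[0,0,-1,0,0,0],[0,0,-1,0,0,0],[0,0,0,0,0,0]]'
python3 - <<'E'
from fit import *
exec(open("m2.py").read().split("t=observe")[0])
a=[ray(C[n],*best("clamp_tip",n)) for n in C if best("clamp_tip",n) is not None]
if len(a)==2:
    t=tri(a);d=t-T(P,[.035,.085,.039])[0];y=-sa*d[0]+ca*d[1]; print("tip",(ca*d[0]+sa*d[1]).round(3),y.round(3),d[2].round(3),np.arctan2(d[2],-y))
A=cv2.resize(C["scene"]["image"][130:260,200:340],(420,390),interpolation=cv2.INTER_CUBIC);B=cv2.resize(C["top"]["image"][120:225,200:302],(380,390),interpolation=cv2.INTER_CUBIC)
save({"image":np.hstack([A,B])},"pics/flush.png")
E
```

```text
clock: 10.67
position: [0.5077, 0.0161, 0.113]
ee_rot: [0.471, 3.104, 0.0]
force: [0.7, 0.2, -0.5]
width: 0.003
gripper_force: 0.0
clock: 11.0
position: [0.5098, 0.0161, 0.1755]
ee_rot: [0.47, 3.099, 0.004]
force: [0.4, -1.0, -0.5]
width: 0.004
gripper_force: 0.0
module [ 0.6016 -0.0039 -0.2967] 0.8126939788950962 ['scene'] in bracket 0.024 -0.0008 0.004 nose 0.06402513452014194 tail -0.015974865479858064
tip -0.0 0.021 0.119 1.744767992809747
```

View pics/flush.png

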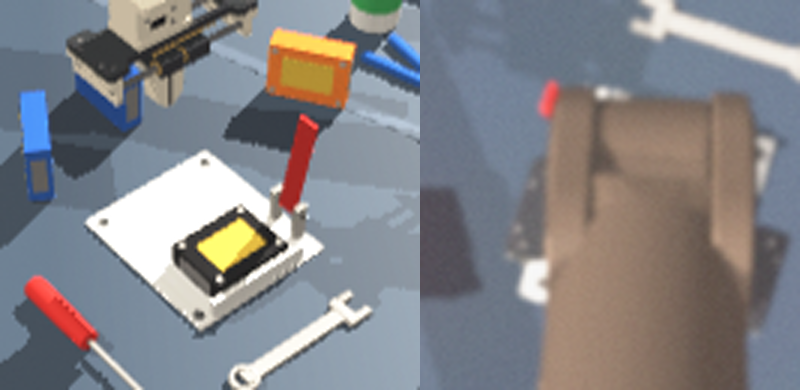

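The module is flush against the stop and the label is up (crop 238,240); the clamp stands open at about 1.75 rad (crop 300,165). Next I go around to the outer side of the clamp.

```bash
python3 -m handwheel '[[0,0.6,-0.5,0,0,0],[0,1,-0.7,0,0,0],[0,1,0,0,0,0],[0,1,0,0,0,0],[0,1,0,0,0,0],[0,1,0,0,0,0],[0,1,0,0,0,0],[0,1,0,0,0,0]]' 0
python3 -m handwheel '[[-0.6,0.6,0,0,0,0],[-1,0,0,0,0,0],[-1,0,0,0,0,0],[-1,0,0,0,0,0],[-1,0,0,0,0,0],[-0.65,0,0,0,0,0],[0,0,0,0,0,0]]'
python3 - <<'E'
from h import *
import json
P=json.load(open("b.json"));t=observe();ca,sa=np.cos(P[2]),np.sin(P[2]);d=t["position"][:2]-P[:2]
print("tcp in bracket",(ca*d[0]+sa*d[1]).round(4),(-sa*d[0]+ca*d[1]).round(4),t["position"][2].round(4),t["clock"])
a=get_image("scene")["image"][60:240,200:380]
save({"image":cv2.resize(a,(540,540),interpolation=cv2.INTER_CUBIC)},"pics/cl0.png")
E
```

```text
clock: 12.07
position: [0.5521, 0.1623, 0.1951]
ee_rot: [-0.47, -3.105, 0.001]
force: [0.1, -0.5, 0.3]
width: 0.003
gripper_force: 0.0
clock: 12.65
position: [0.6579, 0.1398, 0.1946]
ee_rot: [0.474, 3.105, -0.003]
force: [-1.1, -0.2, -0.4]
width: 0.002
gripper_force: 0.0
tcp in bracket 0.0352 0.1532 0.1946 12.65
```

View pics/cl0.png

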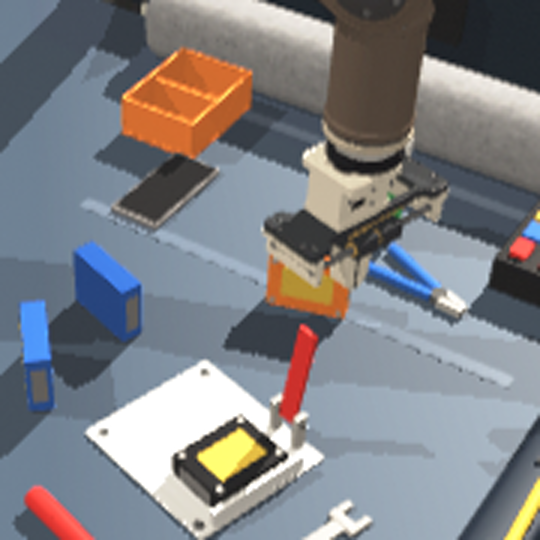

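The fingers at crop (350,275) are on the outer side of the clamp tip (307,332). Descend, then start the sweep.

```bash
python3 -m handwheel '[[0,0,0.8,0,0,0],[0,0,1,0,0,0],[0,0,1,0,0,0],[0,0,0.95,0,0,0],[0,0,0,0,0,0]]'
python3 -m handwheel '[[0,-0.5,0,0,0,0],[0,-0.6,0,0,0,0],[0,-0.6,0,0,0,0],[0,-0.6,0,0,0,0],[0,-0.69,0.1,0,0,0],[0,-0.69,0.1,0,0,0]]'
python3 - <<'E'
from h import *
a=get_image("scene")["image"][100:240,210:350]
save({"image":cv2.resize(a,(540,540),interpolation=cv2.INTER_CUBIC)},"pics/cl1.png")
E
```

```text
clock: 13.12
position: [0.6524, 0.1422, 0.1166]
ee_rot: [-0.468, -3.1, 0.003]
force: [-1.1, -0.6, -1.0]
width: 0.004
gripper_force: 0.0
clock: 13.62
position: [0.6342, 0.0698, 0.1175]
ee_rot: [0.471, 3.104, 0.001]
force: [1.3, 0.7, -1.4]
width: 0.005
gripper_force: 0.4
```

View pics/cl1.png

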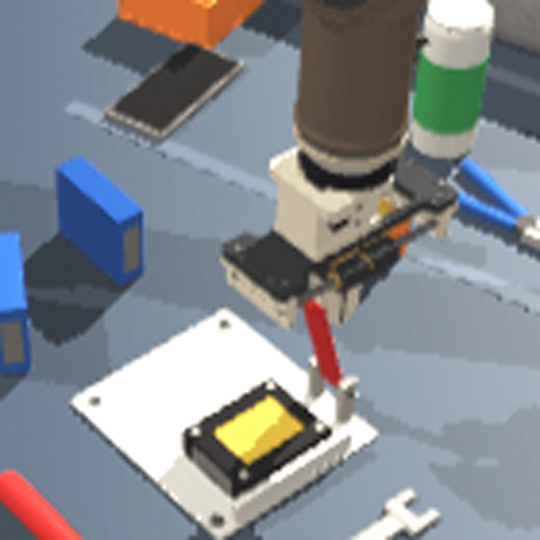

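The arm (crop 320,340) now leans inward. Continue along the arc and down.

```bash
python3 -m handwheel '[[0,-0.61,0.4,0,0,0],[0,-0.61,0.4,0,0,0],[0,-0.47,0.51,0,0,0],[0,-0.47,0.51,0,0,0],[0,-0.22,0.48,0,0,0],[0,-0.22,0.48,0,0,0],[0,0,0,0,0,0]]'
python3 -m handwheel '[[0,-0.09,0.4,0,0,0],[0,-0.09,0.3,0,0,0],[0,0,0.2,0,0,0],[0,0,0,0,0,0]]'
```

```text
clock: 14.25
position: [0.617, 0.0207, 0.0585]
ee_rot: [-0.472, -3.102, 0.002]
force: [-0.3, -0.5, 0.5]
width: 0.002
gripper_force: 0.0
clock: 14.58
position: [0.6177, 0.0185, 0.0426]
ee_rot: [-0.47, -3.106, 0.0]
force: [-0.0, 0.2, -0.3]
width: 0.002
gripper_force: 0.0
```

```bash
python3 -m handwheel '[[0,0,0.1,0,0,0],[0,0,0,0,0,0]]'; python3 -m handwheel '[[0,0,0.1,0,0,0],[0,0,0,0,0,0]]'; python3 -m handwheel '[[0,0,0.1,0,0,0],[0,0,0,0,0,0]]'
```

```text
clock: 14.75
position: [0.6179, 0.0186, 0.0422]
ee_rot: [0.47, 3.106, 0.001]
force: [-4.5, -0.3, 11.4]
width: 0.005
gripper_force: 5.5
clock: 14.92
position: [0.6181, 0.0186, 0.0418]
ee_rot: [0.47, 3.105, 0.002]
force: [-10.2, 0.8, 28.3]
width: 0.004
gripper_force: 14.1
clock: 15.08
position: [0.6182, 0.0185, 0.0413]
ee_rot: [0.47, 3.105, 0.003]
force: [-15.6, -0.2, 44.4]
width: 0.004
gripper_force: 22.7
```

Solid end stop (44 N at z 41 mm). Rise and check.

```bash
python3 -m handwheel '[[0,0,-0.4,0,0,0],[0,0,-1,0,0,0],[0,0,-1,0,0,0],[0,0,-1,0,0,0],[0,0,-1,0,0,0],[1,0,-1,0,0,0],[1,0,-1,0,0,0],[1,0,-1,0,0,0]]'
python3 -m handwheel '[[1,0,-0.5,0,0,0],[1,0,0,0,0,0],[1,0,0,0,0,0],[1,0,0,0,0,0],[0,0,0,0,0,0]]'
python3 - <<'E'
from fit import *
import json
P=json.load(open("b.json"));c=get_image("scene")
for th in(0,.06): print(th,proj(c,T(P,[.035,.085-.115*np.cos(th),.039+.115*np.sin(th)])).round(1), end=" ")
print("seen",best("clamp_tip","scene"),observe()["force"])
save({"image":cv2.resize(c["image"][150:250,210:330],(720,600),interpolation=cv2.INTER_CUBIC)},"pics/end.png")
E
```

```text
clock: 15.75
position: [0.5596, 0.0365, 0.1858]
ee_rot: [-0.47, -3.106, -0.0]
force: [-0.5, 0.4, 0.9]
width: 0.006
gripper_force: 0.0
clock: 16.17
position: [0.4805, 0.0613, 0.195]
ee_rot: [-0.467, -3.104, -0.001]
force: [-0.2, -0.5, -0.9]
width: 0.003
gripper_force: 0.0
0 [[270.  214.6]] 0.06 [[270.1 213.1]] seen [268.288 213.888] [0.23636741 0.70463628 0.14179608]
```

View pics/end.png

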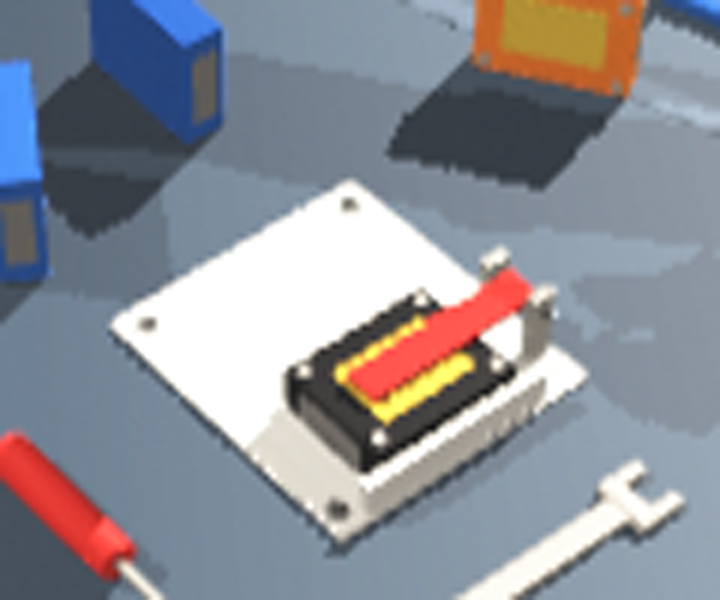

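The red arm lies level across the module (crop tip 368,385), the module's nose is against the stop wall, and the gripper is clear. Handing in.

```bash
python3 -c "from cell import *; print(sign_off())"
```

```text
the job is handed in; nothing more can be done
None
```

I tipped the module flat with the label up, pushed it flush against the stop, closed the clamp arm fully down across it and handed the job in at about 16 s on the robot's clock; the hand-in returned no verdict.

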